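Brake and lock the guarded shaft drive

ROBOT

A 7-joint arm with a two-finger parallel gripper is mounted at the origin on the work surface. World frame = base frame: x ahead of the robot, y to its left, z up, the work surface at z = 0. Lengths are in m, angles in degrees, forces in N, time in s.
With the tool pointing down it reaches from about 0.425 to 0.95 m from the base axis. Payload 4.7 kg.
Tool frame: the origin (TCP) lies midway between the tips of the shut fingers; the grasp point (between the pads) lies 19 mm behind it; z points along the fingers, y is the direction in which the jaws open and shut (so a half turn about z gives the same grasp; the last joint's range is limited). The gripper opens to 87 mm and grips with 3 to 60 N. Pads are 19 mm wide; open, the fingers measure 117 mm over their backs; the gripper's body (75 mm by 190 mm) begins 51 mm behind the grasp point.
Start: joints at [75.407, 26.849, -2.785, 87.806, 1.381, 65.374, -4.715], TCP at [0.151, -0.658, 0.223] pointing down, gripper open.
Joint ranges: [-148.3, 148.3], [-19.14, 114.17], [-79.39, 73.82], [5.75, 140.21], [-59.74, 239.74], [12.07, 113.84], [-152.46, 152.46]. Speed limits (degrees/s): [147.25, 147.25, 180, 180, 180, 180, 180].

INTERFACE

Orientations are given as a 3x3 rotation matrix whose columns are the frame's x, y, z axes.
In Python, from plant import robot, optics gives the robot as it stands. The module is installed in compiled form; this text tells all that it offers.
- The arm moves only by the tool arm_command, never from a script. Its argument "increments" is a list of rows, each an object of numbers: "x", "y", "z": the shift along the tool's x, y, z in cm; "wx", "wy", "wz": the turn, a rotation vector about the tool's x, y, z in degrees; "claw": the gripper's target within -1 to 1 (fully open at 1, half-way at 0, shut at -1). A call has 1 to 8 rows; each row is the pose to reach, as a shift and turn from the pose commanded when the call began, along the tool's axes at that moment; what a row does not reach only later rows make up. A row lasts 1/8 s, in which the tool goes at most 62.5 mm and 10.7 degrees, less where a joint would pass 70% of its speed; a pose out of reach is approached as far as the arm can. A call with a gripper value outside its range is refused whole. The fingers move at their own pace and stop on an object; "force" is the grip in N (left out, the last holds). Time passes only in rows, so rows that repeat a pose let the fingers close. It gives the time, the measured TCP pose, the force and the opening at its end, in the units of the state.
- robot.sense(): the state, without advancing time (a new reading comes with each control period).
- optics.capture(name): name is "scene" or "top" or "wrist"; returns (picture, depth): 384x512x3 uint8, red, green, blue; 384x512 float32, m along the optical axis (not along the pixel's ray), 0 where there is no reading.
- optics.calibration(name): a dict with "K" (3x3 intrinsics, pixels), "k1" (the pictures are not rectified: a ray, as slopes to the right and down, at radius r is drawn at 1 + k1 r^2 times it, then the intrinsics apply), "R" (3x3) and "t" (3): a world point X has camera coordinates R X + t; the wrist camera has in their place "mount" (4x4, takes a point from camera to tool coordinates, whose origin is the TCP and whose axes are the flange's). Camera axes: x right, y down, z forward; pixel columns grow to the right and rows downward; lengths in m; the calibration is good to about 2 mm. A picture is of the moment at which its call begins: read the wrist's pose just before it. calibration takes no time and is no camera call.
- robot.sign_off(): hands the job in, once; it reports no verdict.
The state is a dict: "time": time; "joint_pos": joint angles; "dq": joint speeds; "effort": joint torques, N m; "ee_pos": TCP position; "tool_rot": TCP orientation; "contact_force": force on the tool from outside, world axes, zero at the start; "moment": the same for the moment, N m; "finger_gap": opening from 0.0 (shut) to 1.0 (fully open).
Only numpy, scipy, OpenCV 4.12 (cv2) and the standard library are available. Lean on these libraries where they do the work, as an engineer would, in place of code of your own. Each camera call takes 0.05 s, during which the arm holds its last target. There are 200 camera calls.

TASK

Stop and lock the small guarded shaft drive on the lab bench: reach down through the window in the top of its guard and press the brake lever (wide rectangular pad) fully down, and only after that press the lock lever (small round pad) fully down. Do not touch the guard or its frame, and leave the flask, the brass weight and the test-tube rack where they stand.

Things in the scene. Friction and masses are not known exactly. Their poses are not given: they have to be found in the camera images.
- guard: Fixed grey sheet-steel guard box, 240 (x) x 360 (y) x 130 mm high, railed sides. Its flat top sheet is 4 mm thick, top face 130 mm above the bench (bolt heads at the corners 3 mm higher). One window, a cutout 110 mm along x by 180 mm along y, in the middle of the top. Origin: centre of the underside, on the bench; x points away from the robot at yaw 0, y along the window's long side, z up.
- brake_lever (a joint): Brake lever angle, rad: 0 fully up (may start at up to 0.04), 0.24 fully down on its stop. Hinged under the sheet at its +x end (guard axes), pad 90 mm from the hinge: the pad sinks about 22 mm, nearly straight down, with free space below. Steady friction of about 5 N at the pad, no spring: it stays where it is left.
- brake_pad (a point): Centre of the upper face of the brake lever's aluminium pad, a rectangle 54 mm along the guard's y by 30 mm along x, 6 mm thick, tilted 7 degrees at most. 112 mm above the bench when fully up, 91 mm when fully down. Lies near the window's middle in x and about 42 mm to one side in y; the lock pad is on the other side, which is which varies.
- lock_lever (a joint): Lock lever angle in rad: 0 fully up, 0.24 fully down against its stop; may start at up to 0.04; same build, travel and friction as the brake lever.
- lock_pad (a point): Centre of the upper face of the lock lever's aluminium pad, a round disc 30 mm in diameter, 6 mm thick. Moves with the lever. When fully down it is about 91 mm above the bench (about 112 mm when fully up).
- flask_center (a point): Centre, half-way up, of a loose stoppered conical glass flask, 80 mm across at the foot, 140 mm high, standing on the bench to the left (+y) of the guard. To be left alone.
- weight_center (a point): Centre, half-way up, of a loose brass weight, 44 mm in diameter, 66 mm high, standing on the bench to the right (-y) of the guard. To be left alone.
- rack_center (a point): Centre of a loose wooden test-tube rack, 55 x 150 mm, 80 mm high, with three glass tubes reaching 117 mm, on the bench to the right (-y) of the guard. To be left alone.

How it is judged:
By the outcome, as a careful person would: the job done as asked, in the order asked, and still so for the second after the job is handed in, with the robot touching nothing.
It also fails if it takes over 43 s, if anything falls off the work surface, if the arm or the gripper's body presses on something with over 40 N, if the wrist force passes 120 N, or if a joint passes its speed limit or range.

## Working session

There is one attempt and no reset: what is moved stays moved. The work goes in short steps, Python scripts to look and compute and a tool call to move; the robot and the scene stay as the last step left them, time stands still between calls to the robot, and variables do not carry over. Pictures are saved under pics/ and viewed, about 8 in all and at most 12, crops included, and the job is handed in when it is done.

Besides the shell and the picture viewer there is one more tool, called after "Emit:" as a command line: name --argument value ..., lists and objects as JSON in quotes. arm_command: Moves the arm, as the interface text tells. Its arguments: {"type":"object","properties":{"increments":{"type":"array"},"force":{"type":"number"}},"required":["increments"]}

```bash
mkdir -p pics
cat > h.py <<'E'
import numpy as np, cv2
from plant import robot, optics
def snap(n,f=None):
    s=robot.sense(); im,d=optics.capture(n)
    np.savez(f'pics/{f or n}.npz',im=im,d=d,p=s['ee_pos'],R=s['tool_rot'])
    cv2.imwrite(f'pics/{f or n}.png',im[...,::-1]); return im,d
def cloud(n,f=None):
    z=np.load(f'pics/{f or n}.npz'); d=z['d']; c=optics.calibration(n); K=np.array(c['K'])
    v,u=np.mgrid[:384,:512].astype(float)
    x=(u-K[0,2])/K[0,0]; y=(v-K[1,2])/K[1,1]; a,b=x,y
    for _ in range(10):
        s=1+c['k1']*(a*a+b*b); a,b=x/s,y/s
    P=np.stack([a*d,b*d,d],-1)
    if 'mount' in c:
        M=np.array(c['mount']); P=P@M[:3,:3].T+M[:3,3]; W=P@np.array(z['R']).T+z['p']
    else: W=(P-np.array(c['t']))@np.array(c['R'])
    W[d==0]=np.nan; return W
E
python3 - <<'E'
from h import *
s=robot.sense(); print(s)
for n in('scene','top'): snap(n)
c=optics.calibration('wrist');print(c)
cv2.imwrite('pics/both.png',np.hstack([cv2.imread('pics/top.png')]))
E
```

```text
{'time': 0.0, 'joint_pos': array([75.4072696 , 26.89792821, -2.78494334, 87.87351144,  1.38119644,
       65.37203134, -4.71423306]), 'dq': array([-0.00375879,  0.05567545,  0.16553267,  0.0255903 ,  0.02185371,
        0.03564506, -0.00316978]), 'effort': array([-4.38220577e-04, -5.07977843e+01, -8.06168583e-02, -2.36153018e+01,
       -6.12201076e-02,  3.78665782e-02,  1.83713951e-04]), 'ee_pos': array([ 0.15100276, -0.65729413,  0.22149369]), 'tool_rot': array([[ 9.74602618e-01,  2.23940819e-01, -4.96382340e-04],
       [ 2.23941358e-01, -9.74600859e-01,  1.85278696e-03],
       [-6.88600264e-05, -1.91689156e-03, -9.99998160e-01]]), 'contact_force': array([ 0.09504239,  0.70353757, -0.64160259]), 'moment': array([-0.00671907, -0.02402933,  0.05029867]), 'finger_gap': 0.9992411561949739}
{'K': array([[267.54663429,   0.        , 252.99171427],
       [  0.        , 267.54663429, 192.94518692],
       [  0.        ,   0.        ,   1.        ]]), 'k1': -0.0632058675623893, 'mount': array([[ 6.50926197e-05, -9.56340197e-01, -2.92255751e-01,
         8.11605952e-02],
       [ 9.99999669e-01, -1.74721524e-04,  7.94461065e-04,
        -5.73401282e-04],
       [-8.10838421e-04, -2.92255706e-01,  9.56339869e-01,
        -1.61907215e-01],
       [ 0.00000000e+00,  0.00000000e+00,  0.00000000e+00,
         1.00000000e+00]])}
```

View pics/top.png

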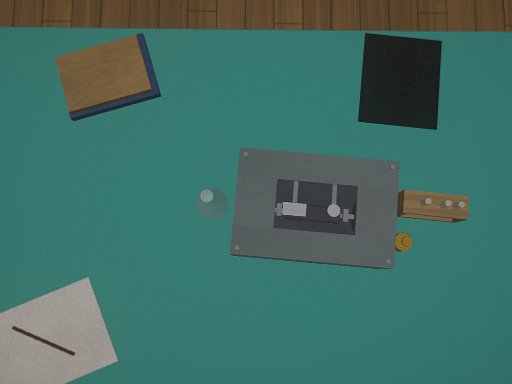

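View pics/scene.png

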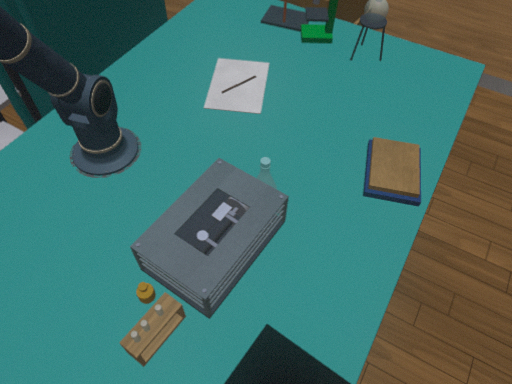

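Top view: brake pad (rectangle) at about (294,210), lock disc at (334,211), and window spanning (275,180) to (357,234). The flask is at (211,203), the weight at (403,242), and the rack at (433,205).

Run:
```python
from h import *
W=cloud('top')
for n,(u,v) in dict(brake=(294,210),lock=(334,211),b1=(245,155),b2=(393,168),b3=(237,247),b4=(388,261),tl=(277,180),tr=(357,185),bl=(275,228),br=(355,234),shL=(279,209),shR=(347,216),weight=(403,242),rack=(429,202),fl=(207,196)).items():
    print(n,np.round(W[v,u],4),np.round(np.nanmedian(W[v-1:v+2,u-1:u+2].reshape(-1,3),0),4))
# guard sheet mask
m=(abs(W[...,2]-.13)<.006)&(W[...,0]>.3)
m=m.astype(np.uint8); n,l,st,_=cv2.connectedComponentsWithStats(m); k=1+np.argmax(st[1:,4])
pts=W[l==k][:,:2].astype(np.float32); r=cv2.minAreaRect(pts); print(r, np.median(W[l==k][:,2]))
im=cv2.imread('pics/top.png')[165:250,260:370]; cv2.imwrite('pics/c.png',cv2.resize(im,None,fx=7,fy=7,interpolation=cv2.INTER_CUBIC))
```

```text
brake [ 0.5067 -0.0663  0.1105] [ 0.5067 -0.0663  0.1109]
lock [ 0.5047 -0.1557  0.1145] [ 0.5055 -0.1562  0.1081]
b1 [0.6277 0.0448 0.1309] [0.6272 0.0449 0.1304]
b2 [ 0.601  -0.287   0.1297] [ 0.601  -0.287   0.1298]
b3 [0.4221 0.0599 0.1304] [0.4221 0.0599 0.1316]
b4 [ 0.3945 -0.2686  0.1309] [ 0.3945 -0.2686  0.1313]
tl [ 0.5925 -0.0322  0.0129] [ 0.5905 -0.0323  0.0128]
tr [ 0.5618 -0.2057  0.1287] [ 0.5642 -0.2076  0.1279]
bl [ 0.4643 -0.0229  0.1306] [ 0.4645 -0.0251  0.1267]
br [ 0.4525 -0.1982  0.1312] [ 0.4527 -0.2009  0.128 ]
shL [ 0.514  -0.0347  0.0665] [ 0.514  -0.0347  0.0665]
shR [ 0.4986 -0.1931  0.0685] [ 0.4991 -0.1934  0.064 ]
weight [ 0.4398 -0.3235  0.0609] [ 0.4395 -0.323   0.0626]
rack [ 0.5272 -0.3702  0.1122] [ 0.5268 -0.3695  0.1147]
fl [0.5331 0.1274 0.1369] [0.533  0.1272 0.1389]
((0.5133085250854492, -0.11275847256183624), (0.36059436202049255, 0.24074430763721466), 85.34745788574219) 0.12840866699160844
```

View pics/c.png

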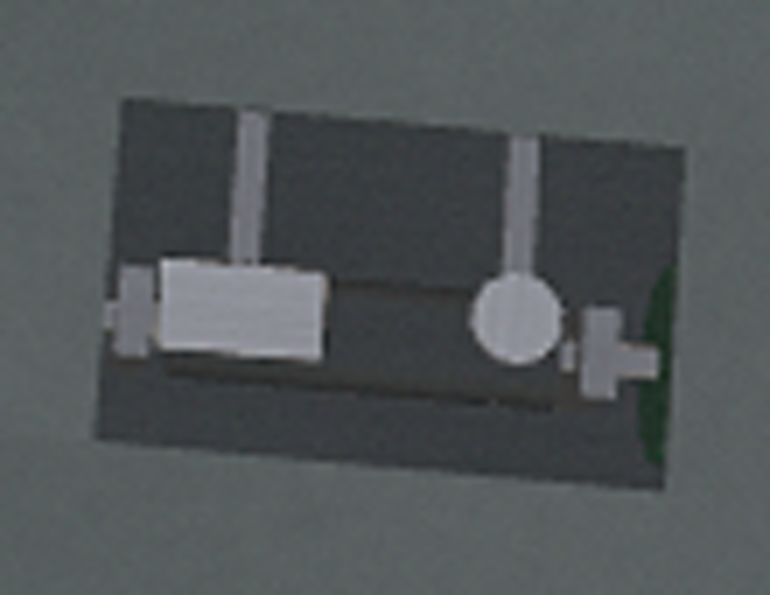

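Emit:
arm_command --increments '[{"x": 4.8, "y": -4.9, "wz": 2, "claw": -1}, {"x": 9.6, "y": -9.8, "wz": 5, "claw": -1}, {"x": 13.5, "y": -13.9, "wz": 8, "claw": -1}, {"x": 17.4, "y": -17.9, "wz": 11, "claw": -1}, {"x": 21.3, "y": -21.9, "wz": 14, "claw": -1}, {"x": 25.2, "y": -25.9, "wz": 17.6, "claw": -1}, {"x": 29.1, "y": -29.9, "wz": 17.6, "claw": -1}, {"x": 33.0, "y": -34.0, "wz": 17.6, "claw": -1}]' --force 20

```text
invalid input
```

Run:
```python
from h import *
s=robot.sense();R=np.array(s['tool_rot']);print(s['time'],s['ee_pos'],R,s['joint_pos'])
print(R.T@(np.array([.508,-.068,.2])-s['ee_pos']))
```

```text
0.1 [ 0.15103919 -0.65733639  0.2215843 ] [[ 9.74581354e-01  2.24033343e-01 -4.95883860e-04]
 [ 2.24033870e-01 -9.74579844e-01  1.71862540e-03]
 [-9.82490201e-05 -1.78603505e-03 -9.99998400e-01]] [75.40479663 26.89478995 -2.78568978 87.86625618  1.38383118 65.37510266
 -4.71287538]
[ 0.47992078 -0.4943457   0.0224201 ]
```

Emit:
arm_command --increments '[{"x": 4.8, "y": -4.9, "z": 0, "wx": 0, "wy": 0, "wz": 2, "claw": -1}, {"x": 9.6, "y": -9.8, "z": 0, "wx": 0, "wy": 0, "wz": 5, "claw": -1}, {"x": 13.5, "y": -13.9, "z": 0, "wx": 0, "wy": 0, "wz": 8, "claw": -1}, {"x": 17.4, "y": -17.9, "z": 0, "wx": 0, "wy": 0, "wz": 11, "claw": -1}, {"x": 21.3, "y": -21.9, "z": 0, "wx": 0, "wy": 0, "wz": 14, "claw": -1}, {"x": 25.2, "y": -25.9, "z": 0, "wx": 0, "wy": 0, "wz": 17.6, "claw": -1}, {"x": 29.1, "y": -29.9, "z": 0, "wx": 0, "wy": 0, "wz": 17.6, "claw": -1}, {"x": 33, "y": -34, "z": 0, "wx": 0, "wy": 0, "wz": 17.6, "claw": -1}]' --force 20

```text
time: 1.1
ee_pos: [0.3972, -0.2509, 0.2225]
tool_rot: [[0.997, -0.082, -0.0], [-0.082, -0.997, -0.0], [0.0, 0.0, -1.0]]
contact_force: [-0.0, -1.4, 0.1]
finger_gap: 0.172
```

Run:
```python
from h import *
s=robot.sense();R=np.array(s['tool_rot']);print(s['time'],s['ee_pos'],R,s['joint_pos'])
print(R.T@(np.array([.508,-.068,.2])-s['ee_pos']))
```

```text
1.1 [ 0.39717755 -0.25091487  0.22245928] [[ 9.96671309e-01 -8.15248579e-02 -9.64723016e-06]
 [-8.15248583e-02 -9.96671293e-01 -1.76598266e-04]
 [ 4.78203114e-06  1.76796913e-04 -9.99999984e-01]] [ 40.34856795   8.37906287 -14.61927747 114.03155289   2.50003172
  57.87764636 -70.12726264]
[ 0.09554134 -0.19134475  0.02242591]
```

Emit:
arm_command --increments '[{"x": 2.4, "y": -4.8, "z": 0, "wx": 0, "wy": 0, "wz": 0, "claw": -1}, {"x": 4.8, "y": -9.5, "z": 0, "wx": 0, "wy": 0, "wz": 0, "claw": -1}, {"x": 7.2, "y": -14.3, "z": 0, "wx": 0, "wy": 0, "wz": 0, "claw": -1}, {"x": 9.5, "y": -19.1, "z": 0, "wx": 0, "wy": 0, "wz": 0, "claw": -1}, {"x": 9.5, "y": -19.1, "z": 0, "wx": 0, "wy": 0, "wz": 0, "claw": -1}, {"x": 9.5, "y": -19.1, "z": 0, "wx": 0, "wy": 0, "wz": 0, "claw": -1}]'

```text
time: 1.85
ee_pos: [0.5063, -0.0706, 0.222]
tool_rot: [[0.997, -0.082, -0.001], [-0.082, -0.997, -0.001], [-0.001, 0.001, -1.0]]
contact_force: [-0.1, -1.0, 0.4]
finger_gap: 0.005
```

Run:
```python
from h import *
s=robot.sense();R=np.array(s['tool_rot']);print(s['time'],s['ee_pos'],R,s['finger_gap'])
snap('wrist','w1')
```

```text
1.85 [ 0.50628868 -0.07056697  0.2220452 ] [[ 9.96671689e-01 -8.15087746e-02 -1.36509071e-03]
 [-8.15095437e-02 -9.96672427e-01 -5.17486933e-04]
 [-1.31836854e-03  6.27032497e-04 -9.99998934e-01]] 0.005116812648651518
```

View pics/w1.png

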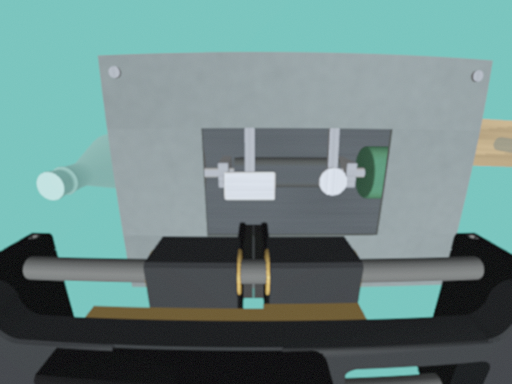

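Wrist view: brake pad at (250,186), lock disc at (333,182), and window from (203,128) to (391,236). The shut fingers are around (254,228).

Run:
```python
from h import *
W=cloud('wrist','w1'); z=np.load('pics/w1.npz');R=z['R'];p=z['p']
for n,(u,v) in dict(brake=(250,186),lock=(333,182),wtl=(198,140),wbr=(386,228),b1=(114,72),b2=(478,76)).items():
    w=np.nanmedian(W[v-2:v+3,u-2:u+3].reshape(-1,3),0); print(n,np.round(w,4),'tool cm',np.round(R.T@(w-p)*100,2))
im=z['im'].astype(int)
for n,(a,b) in dict(brake=((165,215),(215,290)),lock=((160,205),(310,355))).items():
    sub=W[a[0]:a[1],b[0]:b[1]]; br=im[a[0]:a[1],b[0]:b[1]].min(2)
    m=(sub[...,2]>.095)&(sub[...,2]<.122)&(br>150)
    q=sub[m]; t=(q-p)@R*100; print(n,m.sum(),np.nanmedian(q[:,2]),t.min(0),t.max(0),(t.min(0)+t.max(0))/2)
# fingers extents
t=(W-p)@R*100; m=(t[...,2]>-4)&(t[...,2]<1)&(abs(t[...,0])<4)&(abs(t[...,1])<4); print(m.sum(), t[m].min(0) if m.any() else 0, t[m].max(0) if m.any() else 0)
# window edges: sheet extents along rows/cols
sh=abs(W[...,2]-.129)<.006
r=185
print([ (c,np.round(t[r,c],2)) for c in range(180,400) if sh[r,c]!=sh[r,c-1]], [ (v,np.round(t[v,300],2)) for v in range(100,250) if sh[v,300]!=sh[v-1,300]])
```

```text
brake [ 0.5119 -0.0674  0.1112] tool cm [ 0.55 -0.37 11.09]
lock [ 0.5088 -0.1555  0.1108] tool cm [ 0.96  8.43 11.13]
wtl [ 0.5658 -0.023   0.1302] tool cm [ 5.55 -5.23  9.18]
wbr [ 0.4597 -0.2069  0.1297] tool cm [-3.52 13.96  9.25]
b1 [0.6323 0.043  0.133 ] tool cm [ 11.65 -12.35   8.89]
b2 [ 0.6056 -0.2855  0.1328] tool cm [11.66 20.6   8.92]
brake 1413 0.1109474736197329 [-0.81045478 -3.04450757 10.78338569] [ 2.66450177  2.19840423 11.96962672] [ 0.9270235  -0.42305167 11.3765062 ]
lock 674 0.11046223295776741 [-0.3342855   6.89862811 10.84689848] [ 3.21568518  9.88818717 11.98280891] [ 1.44069984  8.39340764 11.4148537 ]
855 [ 0.36261852 -0.941282   -3.99136515] [1.26290117 0.82206097 0.07372268]
[(206, array([-2.11, -6.86, 21.19])), (383, array([ 1.09, 13.08,  9.49]))] [(128, array([ 5.98,  6.34, 20.95])), (234, array([-4.26,  4.91,  9.44])), (236, array([ 3.8 ,  1.63, -7.44]))]
```

Emit:
arm_command --increments '[{"x": 0.2, "y": -0.1, "z": 2, "wx": 0, "wy": 0, "wz": 0, "claw": -1}, {"x": 0.4, "y": -0.2, "z": 5, "wx": 0, "wy": 0, "wz": 0, "claw": -1}, {"x": 0.4, "y": -0.2, "z": 8, "wx": 0, "wy": 0, "wz": 0, "claw": -1}, {"x": 0.4, "y": -0.2, "z": 9.5, "wx": 0, "wy": 0, "wz": 0, "claw": -1}, {"x": 0.4, "y": -0.2, "z": 10.2, "wx": 0, "wy": 0, "wz": 0, "claw": -1}, {"x": 0.4, "y": -0.2, "z": 10.2, "wx": 0, "wy": 0, "wz": 0, "claw": -1}]'

```text
time: 2.65
ee_pos: [0.5112, -0.0687, 0.1208]
tool_rot: [[0.997, -0.082, 0.0], [-0.082, -0.997, -0.0], [0.0, 0.0, -1.0]]
contact_force: [0.2, -0.6, -0.2]
finger_gap: 0.007
```

Emit:
arm_command --increments '[{"x": 0, "y": 0, "z": 0.5, "wx": 0, "wy": 0, "wz": 0, "claw": -1}, {"x": 0, "y": 0, "z": 1.0, "wx": 0, "wy": 0, "wz": 0, "claw": -1}, {"x": 0, "y": 0, "z": 1.4, "wx": 0, "wy": 0, "wz": 0, "claw": -1}, {"x": 0, "y": 0, "z": 1.8, "wx": 0, "wy": 0, "wz": 0, "claw": -1}, {"x": 0, "y": 0, "z": 2.2, "wx": 0, "wy": 0, "wz": 0, "claw": -1}, {"x": 0, "y": 0, "z": 2.5, "wx": 0, "wy": 0, "wz": 0, "claw": -1}, {"x": 0, "y": 0, "z": 2.5, "wx": 0, "wy": 0, "wz": 0, "claw": -1}]'

```text
time: 3.52
ee_pos: [0.5102, -0.0683, 0.0953]
tool_rot: [[0.997, -0.081, -0.002], [-0.081, -0.997, -0.0], [-0.002, 0.0, -1.0]]
contact_force: [-1.5, -0.4, 2.0]
finger_gap: 0.006
```

Emit:
arm_command --increments '[{"x": 0, "y": 0, "z": 0.1, "wx": 0, "wy": 0, "wz": 0, "claw": -1}, {"x": 0, "y": 0, "z": 0.2, "wx": 0, "wy": 0, "wz": 0, "claw": -1}, {"x": 0, "y": 0, "z": 0.3, "wx": 0, "wy": 0, "wz": 0, "claw": -1}, {"x": 0, "y": 0, "z": 0.4, "wx": 0, "wy": 0, "wz": 0, "claw": -1}, {"x": 0, "y": 0, "z": 0.4, "wx": 0, "wy": 0, "wz": 0, "claw": -1}]'

```text
time: 4.15
ee_pos: [0.5106, -0.0683, 0.0923]
tool_rot: [[0.997, -0.081, -0.001], [-0.081, -0.997, -0.001], [-0.001, 0.001, -1.0]]
contact_force: [-6.3, -0.1, 11.8]
finger_gap: 0.007
```

Emit:
arm_command --increments '[{"x": 0, "y": 0, "z": 0.1, "wx": 0, "wy": 0, "wz": 0, "claw": -1}, {"x": 0, "y": 0, "z": 0.15, "wx": 0, "wy": 0, "wz": 0, "claw": -1}, {"x": 0, "y": 0, "z": 0.15, "wx": 0, "wy": 0, "wz": 0, "claw": -1}]'

```text
time: 4.53
ee_pos: [0.5106, -0.0683, 0.0921]
tool_rot: [[0.997, -0.081, -0.001], [-0.081, -0.997, -0.001], [-0.001, 0.001, -1.0]]
contact_force: [-9.4, 0.1, 20.6]
finger_gap: 0.007
```

Firm stop at z = 0.092 (20 N). Lifting straight up, then across to the lock.

Emit:
arm_command --increments '[{"x": 0, "y": 0, "z": -2, "wx": 0, "wy": 0, "wz": 0, "claw": -1}, {"x": 0, "y": 0, "z": -6, "wx": 0, "wy": 0, "wz": 0, "claw": -1}, {"x": 0, "y": 0, "z": -11, "wx": 0, "wy": 0, "wz": 0, "claw": -1}, {"x": 0.2, "y": 3, "z": -13, "wx": 0, "wy": 0, "wz": 0, "claw": -1}, {"x": 0.4, "y": 6, "z": -13, "wx": 0, "wy": 0, "wz": 0, "claw": -1}, {"x": 0.4, "y": 8.8, "z": -13, "wx": 0, "wy": 0, "wz": 0, "claw": -1}, {"x": 0.4, "y": 8.8, "z": -13, "wx": 0, "wy": 0, "wz": 0, "claw": -1}, {"x": 0.4, "y": 8.8, "z": -13, "wx": 0, "wy": 0, "wz": 0, "claw": -1}]'

```text
time: 5.52
ee_pos: [0.5083, -0.1554, 0.2199]
tool_rot: [[0.997, -0.08, 0.001], [-0.08, -0.997, 0.001], [0.001, -0.001, -1.0]]
contact_force: [-0.0, -0.5, 0.2]
finger_gap: 0.004
```

Run:
```python
from h import *
s=robot.sense();print(s['ee_pos'],s['contact_force'])
snap('wrist','w2')
```

```text
[ 0.508339   -0.15535605  0.21993484] [-0.00846166 -0.48044653  0.24705296]
```

View pics/w2.png

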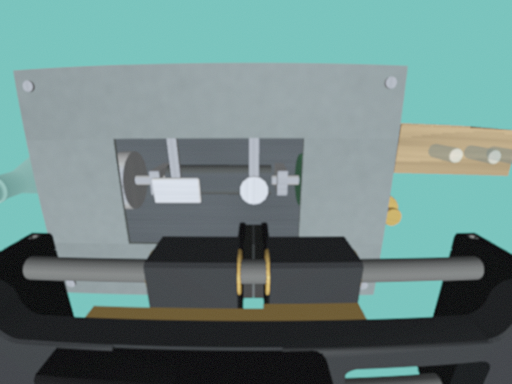

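Brake pad is now at (177,190) and smaller than before; lock disc is at (254,190), straight ahead of the fingers.

Run:
```python
from h import *
W=cloud('wrist','w2'); z=np.load('pics/w2.npz');R=z['R'];p=z['p']
for n,(u,v) in dict(brake=(177,190),bTop=(177,183),bBot=(177,197),lock=(254,190),sheet=(330,190)).items():
    w=np.nanmedian(W[v-2:v+3,u-2:u+3].reshape(-1,3),0); print(n,np.round(w,4),'tool cm',np.round(R.T@(w-p)*100,2))
```

```text
brake [ 0.5111 -0.068   0.0907] tool cm [-0.44 -8.73 12.93]
bTop [ 0.5196 -0.0699  0.0923] tool cm [ 0.43 -8.6  12.77]
bBot [ 0.5024 -0.0664  0.0897] tool cm [-1.31 -8.81 13.03]
lock [ 0.5099 -0.156   0.1109] tool cm [ 0.15  0.06 10.91]
sheet [ 0.5094 -0.2313  0.1297] tool cm [0.71 7.56 9.02]
```

Brake pad is at 90.7 mm, so it is fully down. The lock pad lies 1.5 mm off, directly below the tool.

Emit:
arm_command --increments '[{"x": 0.1, "y": 0, "z": 2, "wx": 0, "wy": 0, "wz": 0, "claw": -1}, {"x": 0.1, "y": 0, "z": 5, "wx": 0, "wy": 0, "wz": 0, "claw": -1}, {"x": 0.1, "y": 0, "z": 8, "wx": 0, "wy": 0, "wz": 0, "claw": -1}, {"x": 0.1, "y": 0, "z": 9.5, "wx": 0, "wy": 0, "wz": 0, "claw": -1}, {"x": 0.1, "y": 0, "z": 10, "wx": 0, "wy": 0, "wz": 0, "claw": -1}, {"x": 0.1, "y": 0, "z": 10, "wx": 0, "wy": 0, "wz": 0, "claw": -1}]'

```text
time: 6.32
ee_pos: [0.5095, -0.1562, 0.1205]
tool_rot: [[0.997, -0.081, 0.001], [-0.081, -0.997, -0.0], [0.001, 0.0, -1.0]]
contact_force: [0.2, 0.1, 0.5]
finger_gap: 0.007
```

Emit:
arm_command --increments '[{"x": 0, "y": 0, "z": 0.5, "wx": 0, "wy": 0, "wz": 0, "claw": -1}, {"x": 0, "y": 0, "z": 1.0, "wx": 0, "wy": 0, "wz": 0, "claw": -1}, {"x": 0, "y": 0, "z": 1.4, "wx": 0, "wy": 0, "wz": 0, "claw": -1}, {"x": 0, "y": 0, "z": 1.8, "wx": 0, "wy": 0, "wz": 0, "claw": -1}, {"x": 0, "y": 0, "z": 2.2, "wx": 0, "wy": 0, "wz": 0, "claw": -1}, {"x": 0, "y": 0, "z": 2.5, "wx": 0, "wy": 0, "wz": 0, "claw": -1}, {"x": 0, "y": 0, "z": 2.5, "wx": 0, "wy": 0, "wz": 0, "claw": -1}]'

```text
time: 7.2
ee_pos: [0.5078, -0.1564, 0.0948]
tool_rot: [[0.997, -0.081, -0.002], [-0.081, -0.997, -0.0], [-0.002, 0.0, -1.0]]
contact_force: [-2.7, -0.2, 4.0]
finger_gap: 0.004
```

Emit:
arm_command --increments '[{"x": 0, "y": 0, "z": 0.1, "wx": 0, "wy": 0, "wz": 0, "claw": -1}, {"x": 0, "y": 0, "z": 0.2, "wx": 0, "wy": 0, "wz": 0, "claw": -1}, {"x": 0, "y": 0, "z": 0.3, "wx": 0, "wy": 0, "wz": 0, "claw": -1}, {"x": 0, "y": 0, "z": 0.4, "wx": 0, "wy": 0, "wz": 0, "claw": -1}, {"x": 0, "y": 0, "z": 0.4, "wx": 0, "wy": 0, "wz": 0, "claw": -1}]'

```text
time: 7.82
ee_pos: [0.508, -0.1565, 0.0922]
tool_rot: [[0.997, -0.082, -0.002], [-0.082, -0.997, -0.001], [-0.002, 0.001, -1.0]]
contact_force: [-7.3, 1.2, 13.6]
finger_gap: 0.003
```

Emit:
arm_command --increments '[{"x": 0, "y": 0, "z": 0.1, "wx": 0, "wy": 0, "wz": 0, "claw": -1}, {"x": 0, "y": 0, "z": 0.15, "wx": 0, "wy": 0, "wz": 0, "claw": -1}, {"x": 0, "y": 0, "z": 0.15, "wx": 0, "wy": 0, "wz": 0, "claw": -1}]'

```text
time: 8.2
ee_pos: [0.5081, -0.1565, 0.0919]
tool_rot: [[0.997, -0.082, -0.002], [-0.082, -0.997, -0.001], [-0.002, 0.001, -1.0]]
contact_force: [-10.5, 1.2, 23.2]
finger_gap: 0.002
```

Same stop height (0.092) and force (23 N). Lifting clear and checking.

Emit:
arm_command --increments '[{"x": 0, "y": 0, "z": -2, "wx": 0, "wy": 0, "wz": 0, "claw": -1}, {"x": 0, "y": 0, "z": -6, "wx": 0, "wy": 0, "wz": 0, "claw": -1}, {"x": 0, "y": 0, "z": -11, "wx": 0, "wy": 0, "wz": 0, "claw": -1}, {"x": 0, "y": 0, "z": -13, "wx": 0, "wy": 0, "wz": 0, "claw": -1}, {"x": 0, "y": 0, "z": -13, "wx": 0, "wy": 0, "wz": 0, "claw": -1}, {"x": 0, "y": 0, "z": -13, "wx": 0, "wy": 0, "wz": 0, "claw": -1}]'

```text
time: 8.95
ee_pos: [0.5083, -0.1563, 0.2183]
tool_rot: [[0.997, -0.081, -0.001], [-0.081, -0.997, 0.0], [-0.001, -0.0, -1.0]]
contact_force: [-0.1, -0.4, -0.1]
finger_gap: 0.005
```

Run:
```python
from h import *
s=robot.sense();print(s['ee_pos'],s['contact_force'])
snap('wrist','w3'); snap('scene','s3')
W=cloud('wrist','w3')
cv2.imwrite('pics/chk.png',np.vstack([cv2.imread('pics/w3.png')[:230],cv2.imread('pics/s3.png')[60:]]))
for n,(u,v) in dict(brake=(177,190),lock=(254,195),lockT=(254,188),lockB=(254,200)).items():
    print(n,np.round(np.nanmedian(W[v-2:v+3,u-2:u+3].reshape(-1,3),0),4))
```

```text
[ 0.50830731 -0.15631997  0.21826003] [-0.10714785 -0.36789447 -0.13790782]
brake [ 0.5113 -0.0697  0.0907]
lock [ 0.4978 -0.1561  0.0893]
lockT [ 0.5063 -0.1568  0.0901]
lockB [ 0.4658 -0.1539  0.0118]
```

View pics/chk.png

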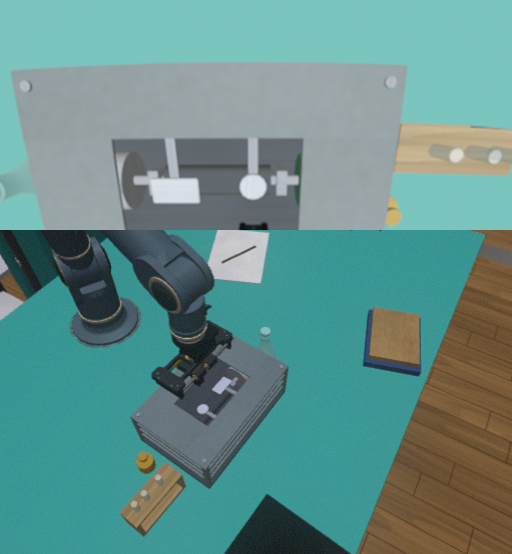

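The disc centre is at (253,186), between the sampled points, at about 90.5 mm. The brake pad reads 90.7 mm, so both are down. The flask, weight and rack are where they were.

```bash
python3 -c "
from plant import robot
print(robot.sign_off())"
```

```text
the job is handed in; nothing more can be done
None
```

I pressed the brake lever fully down first, then the lock lever, going through the window with the shut fingers. I then lifted clear and handed the job in at about 9 s.

- **Levers:** both came to a firm stop with the tool at z ≈ 0.092 m, under 20.6 N (brake) and 23.2 N (lock). After the lift the wrist depth picture read the brake pad at 90.7 mm. The lock pad read 90.1 mm just off its centre, so about 90.5 mm at the centre. Both should be about 91 mm when fully down.
- **Surroundings:** contact force after lifting was about zero. The only forces I saw came while pressing the pads, so I have no sign the guard was touched. By eye in the last pictures, the flask, weight and rack had not moved.
- **Checks that disagreed:**
  - The top and wrist cameras differed by about 4 mm on where the pads were; I used the closer wrist view.
  - My first move call was refused as invalid because it left out some fields; nothing moved.
  - One lock sample in the final check missed the pad and hit the floor of the box, so I ignored it.

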